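Fill the sauce crate and test the jar's lid with the push gauge

ROBOT

A 6-joint arm with a two-finger parallel gripper is mounted at the origin on the work surface. World frame = base frame: x ahead of the robot, y to its left, z up, the work surface at z = 0. Lengths are in mm, angles in rad, forces in N, time in s.
With the tool pointing down it reaches from about 375 to 925 mm from the base axis. Payload 5.7 kg.
Tool frame: the origin (TCP) lies at the very end of the fingers, on their centre line; the grasp point (between the pads) lies 19 mm behind it; z points along the fingers, y is the direction in which the jaws open and shut (so a half turn about z gives the same grasp; the last joint's range is limited). The gripper opens to 85 mm and grips with 20 to 120 N. Pads are 22 mm wide; open, the fingers measure 114 mm over their backs; the gripper's body (76 mm by 85 mm) begins 54 mm behind the grasp point. The pads swing forward as they close: fully open they stand 13 mm farther back than shut.
Start: joints at [1.112, 0.359, 1.51, -0, 1.272, -0.115], TCP at [202.232, 564.859, 231.267] pointing down, gripper open.
Joint ranges: [-2.97, 2.97], [-1.01, 2.36], [0.21, 2.38], [-0.96, 4.11], [0.2, 2.71], [-2.98, 2.98]. Speed limits (rad/s): [2.39, 2.39, 3.14, 3.14, 3.14, 3.14].

INTERFACE

Orientations are given as a rotation vector (axis times angle).
In Python, from workcell import bot gives the robot as it stands.
- The arm moves only by the tool servo_tool, never from a script. Its argument "plan" is a list that holds one entry, the list of rows, each a list of 5 numbers: the closure, from -1 (fully open) to 1 (shut), so that 0 is half open, then the shift along the tool's x, y, z in units of 40 mm (1.0 is 40 mm), then the turn about the tool's z in rad. A call has 1 to 12 rows; each row is the pose to reach, as a shift and turn from the pose commanded when the call began, along the tool's axes at that moment; what a row does not reach only later rows make up. A row lasts 1/10 s, in which the tool goes at most 50 mm and 8.59 degrees, less where a joint would pass 70% of its speed; a pose out of reach is approached as far as the arm can. A call with a gripper value outside its range is refused whole. The fingers move at their own pace and stop on an object; "grip_force" is the grip in N (left out, the last holds). Time passes only in rows, so rows that repeat a pose let the fingers close. It gives the time, the measured TCP pose, the force and the opening at its end, in the units of the state.
- bot.read_state(): the state, without advancing time (a new reading comes with each control period).
- bot.camera(name): name is "side" or "top" or "wrist"; returns a dict with "img" (480x640x3 uint8, red, green, blue), "depth" (480x640 float32, mm along the optical axis (not along the pixel's ray), 0 where there is no reading), "K" (3x3 intrinsics, pixels), "rvec" (rotation vector, rad) and "tvec" (3), from world to camera coordinates, as OpenCV has them. Camera axes: x right, y down, z forward; pixel columns grow to the right and rows downward; lengths in mm; the calibration is good to about 2 mm. The wrist camera is an equidistant fisheye: a pixel r from the principal point sees the ray r / f radians off the axis. A picture is of the moment at which its call begins.
- bot.hand_in(): hands the job in, once; it reports no verdict.
Trained networks look in a picture, given as the dict that the camera call returned (one of the last four; its "shot" number tells which), for a name from the list of things; names that differ only in an ending like _2 or _b are one class to them, and where a whole thing is asked for, a point or a joint stands for the part that bears it (a point fixed in the world has none). Each returns a list of dicts, best first, with "confidence" (0 to 1); they miss things now and then, are a little off and sometimes report something else, mostly with a low value. They report only what shows in the picture. A call takes as long as a camera call.
- bot.regions_of(picture, target): "mask" (480x640 bool, what is visible of it) and "box" ([left, top, right, bottom] in pixels, round what is visible of it).
- bot.place_of(picture, target): "centre" ([column, row] in pixels: a listed point, or the origin of a listed thing).
The state is a dict: "t": time; "joint_positions": joint angles; "joint_vel": joint speeds; "effort": joint torques, N m; "tcp_pos": TCP position; "ee_rot": TCP orientation; "ft_force": force on the tool from outside, world axes, zero at the start; "moment": the same for the moment, N m; "width": opening from 0.0 (shut) to 1.0 (fully open).
Only numpy, scipy, OpenCV 4.12 (cv2) and the standard library are available. Lean on these libraries where they do the work, as an engineer would, in place of code of your own. Each camera call takes 0.05 s, during which the arm holds its last target.

TASK

Finish packing the plywood crate: stand the tall round jar and the tall square tin upright on the crate's floor in the two empty places (those with a grey felt disc on the floor), either one in either place, and let go of them. Then lift the dial push gauge out of its white stand and, holding it upright, press its plunger gently on the ringed spot in the middle of the jar's lid until the plunger is about half way in, never all the way to its stop. The job finishes with the robot still holding the gauge pressed there; leave everything else where it stands.

Things in the scene. Friction and masses are not known exactly. Their poses are not given: they have to be found in the camera images.
- crate: open plywood crate, fixed, outside 166 x 240 x 64 mm (its x, y, z), walls and floor 9 mm thick. Origin: centre of its underside; inner floor 9 mm above. No dividers; packed as 2 places along its x by 3 along its y, each 74 mm square, centred at x = -37, 37 and y = -74, 0, 74 mm; four hold stock up to 56 mm tall, two (dealt anew each time) are empty.
- pad_a: thin grey felt disc, 52 mm across, 1 mm thick, on the crate's floor in the middle of one empty place (look only, no resistance). Origin: centre of its underside, on the crate's inner floor.
- pad_b: the same grey felt disc in the other empty place. Origin as for pad_a.
- jar: tall round sauce jar, amber glass with paper label and brass-coloured lid; 110 mm tall, body 66 mm across up to 78 mm, then tapering; lid 58 mm across from 88 to 110 mm above the base. 0.25 to 0.5 kg. Origin: centre of its underside, z up. Loose, on the counter at the start, in one of two areas left of the crate; the tin is in the other.
- jar_mark (a point): the marked spot: centre of the top of the jar's lid (110 mm above the jar's base), inside a thin dark ring 22 mm across drawn flat on the lid. z up.
- tin: tall square seasoning tin, grey metal with paper labels, 102 mm tall: body 62 x 62 mm up to 76 mm, above it a square lid 46 x 46 mm from 74 to 102 mm with sides parallel to the body. 0.2 to 0.4 kg. Origin: centre of its underside, z up, x and y square to its sides. Loose, on the counter at the start.
- stand: white plastic gauge stand fixed to the counter, 70 x 70 x 70 mm block with an upright round hole 25 mm wide, 62 mm deep, in the middle of its top, in which the gauge stands; raise the gauge 56 mm to clear it. Origin: centre of its underside.
- gauge: loose dial push gauge, 150 mm tall, 0.2 kg, upright in the stand. Origin: on its axis at the end of the plunger when fully out; z up. Heights from there: plunger 0-18 mm; barrel 22 mm across 18-55; flange 40 across 55-61, rests on the stand (origin then 15 mm above the counter); dial 48 wide (y), 20 thick (x), 56-104; square rubber grip 24 x 24 mm, sides along x and y, 100-150.
- gauge_tip (a point): centre of the flat end, 10 mm across, of the gauge's plunger; it moves with the plunger. z up the gauge.
- plunger (a joint): how far the gauge's plunger is pushed in, in m: 0 fully out, 0.014 at its stop. Its spring pushes back with 1 N at first and 0.3 N more per mm (about 3 N half way).
- tub_a: round tub, brown-red, 66 mm across, 46 mm tall, in the crate; bystander. Origin: centre of its underside.
- tub_b: round tub, dark brown, 66 mm across, 56 mm tall, in the crate; bystander. Origin: centre of its underside.
- squarepack_a: square dark pack 63 x 63 x 44 mm with white top, in the crate; bystander. Origin: centre of its underside.
- squarepack_b: square cardboard pack 63 x 63 x 54 mm, in the crate; bystander. Origin: centre of its underside.
- small_tub: small white tub, 50 mm across, 40 mm tall, on the counter; bystander. Origin: centre of its underside.
- can: can, 66 mm across, 58 mm tall, on the counter; bystander. Origin: centre of its underside.
- spare_lid: spare brass-coloured lid, 58 mm across, 16 mm tall, on the counter; bystander. Origin: centre of its underside.
- label_gun: grey and black label gun lying on its side, about 130 x 110 x 50 mm, on the counter; bystander. Origin: about its middle, on the counter.

How it is judged:
By the outcome, as a careful person would: the job done as asked, in the order asked, and still so for the second after the job is handed in, while the arm keeps its last pose, push and grip.
It also fails if it takes over 72 s, if anything falls off the work surface, if the arm or the gripper's body presses on something with over 40 N, if the wrist force passes 120 N, or if a joint passes its speed limit or range.

## Working session

There is one attempt and no reset: what is moved stays moved. The work goes in short steps, Python scripts to look and compute and a tool call to move; the robot and the scene stay as the last step left them, time stands still between calls to the robot, and variables do not carry over. Pictures are saved under pics/ and viewed, and the job is handed in when it is done.

Besides the shell and the picture viewer there is one more tool, called after "Emit:" by a JSON object that holds its "fn" and its "kwargs", one argument or row to a line. servo_tool: Moves the arm, as the interface text tells. Its arguments: {"type":"object","properties":{"plan":{"type":"array"},"grip_force":{"type":"number"}},"required":["plan"]}

```bash
mkdir -p pics; ls; python3 - <<'E'
from workcell import bot
import cv2,numpy as np,pickle
print(bot.read_state())
for n in ['side','top','wrist']:
    p=bot.camera(n); pickle.dump(p,open(f'p_{n}.pkl','wb'))
    cv2.imwrite(f'pics/{n}0.png',p['img'][:,:,::-1]); print(n,p['K'],p['rvec'],p['tvec'])
E
```

```text
pics
{'t': 0.0, 'joint_positions': array([ 1.11191556e+00,  3.59523464e-01,  1.51149211e+00, -1.91324639e-07,
        1.27250954e+00, -1.15132506e-01]), 'joint_vel': array([ 0.00079777,  0.00043048,  0.00020475,  0.00052665, -0.00139834,
       -0.00080211]), 'effort': array([-1.58195285e-04, -5.27612436e+01, -2.78616786e+01, -6.69991414e-05,
        1.30708271e-02,  5.92068500e-05]), 'tcp_pos': array([201.91603689, 564.24059166, 230.4199066 ]), 'ee_rot': array([-5.37210127e-01, -3.09476420e+00,  2.91090293e-03]), 'ft_force': array([-0.24090459, -0.10754171,  0.42938874]), 'moment': array([-0.00149823,  0.00117958,  0.02023148]), 'width': 1.001345394186851}
side [[618.52139813   0.         319.9378972 ]
 [  0.         618.52139813 237.47357149]
 [  0.           0.           1.        ]] [ 1.99743433 -0.63535172  0.38305131] [-473.29084617  216.76070556 1471.95692073]
top [[442.4900283    0.         312.52899898]
 [  0.         442.4900283  244.72609674]
 [  0.           0.           1.        ]] [ 2.30073173 -1.89438766  0.20146643] [-113.07971743  560.27101797 1010.86262832]
wrist [[371.64829954   0.         323.57850762]
 [  0.         371.64829954 239.49250717]
 [  0.           0.           1.        ]] [-2.36554679 -1.66745876 -0.23935068] [-599.06259289  -38.79716963  380.49510434]
```

View pics/side0.png

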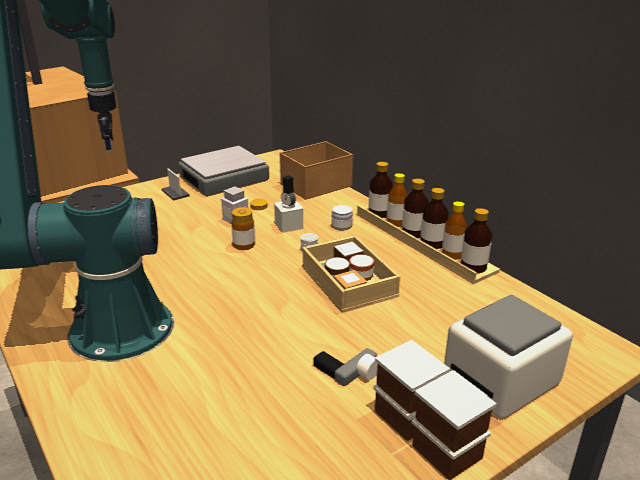

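View pics/top0.png

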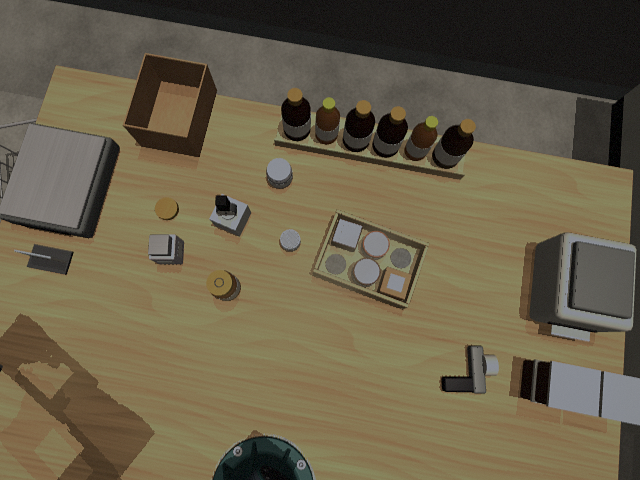

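View pics/wrist0.png

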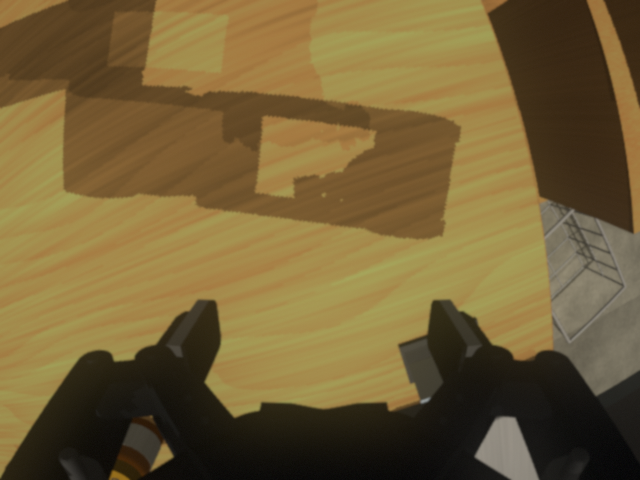

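```bash
cat > h.py <<'E'
from workcell import bot
import cv2,numpy as np
from scipy.spatial.transform import Rotation as R
def ext(p): return R.from_rotvec(p['rvec']).as_matrix(), np.array(p['tvec'])
def proj(p,X):
    Rm,t=ext(p); c=Rm@np.array(X,float)+t; u=p['K']@c; return u[:2]/u[2]
def ray(p,uv,fish=False):
    Rm,t=ext(p);K=p['K']; x=(uv[0]-K[0,2])/K[0,0]; y=(uv[1]-K[1,2])/K[1,1]
    if fish:
        r=np.hypot(x,y); d=np.array([np.sin(r)*x/max(r,1e-9),np.sin(r)*y/max(r,1e-9),np.cos(r)])
    else: d=np.array([x,y,1.])
    return -Rm.T@t, Rm.T@d
def atz(p,uv,z,fish=False):
    o,d=ray(p,uv,fish); return o+d*(z-o[2])/d[2]
def cloud(p,fish=False):
    Rm,t=ext(p);K=p['K'];v,u=np.mgrid[:480,:640]
    x=(u-K[0,2])/K[0,0];y=(v-K[1,2])/K[1,1]
    if fish:
        r=np.hypot(x,y)+1e-9; k=np.tan(np.minimum(r,1.5))/r; x=x*k;y=y*k
    Z=p['depth']; C=np.stack([x*Z,y*Z,Z],-1)
    W=(C-t)@Rm; W[Z<=0]=np.nan; return W
def save(p,name,crop=None,s=1):
    im=p['img'][:,:,::-1]
    if crop: im=im[crop[1]:crop[3],crop[0]:crop[2]]
    im=cv2.resize(im,None,fx=s,fy=s,interpolation=cv2.INTER_CUBIC); cv2.imwrite('pics/'+name,im)
E
python3 - <<'E'
from h import *
p=bot.camera('top'); W=cloud(p)
import pickle; pickle.dump(p,open('top.pkl','wb'))
print(proj(p,[202,565,231]),proj(p,[0,0,0]))
print('table z',np.nanmedian(W[300:340,100:180,2]))
H={'crate':0,'pad_a':9,'jar':0,'jar_mark':110,'tin':0,'stand':0,'gauge':15,'tub_a':9,'squarepack_a':9,'small_tub':0,'can':0,'spare_lid':0,'label_gun':0}
for n in H:
    for r in bot.place_of(p,n)[:3]:
        print(n,r['confidence'],np.round(r['centre'],1),np.round(atz(p,r['centre'],H[n]),1))
save(p,'crop1.png',(130,180,450,320),2.5)
E
```

```text
[-16.46202234 356.20507863] [263.03004041 489.97637274]
table z -1.1609352714977443
crate 0.91 [370.5 262.5] [ 566.6 -154.2    0. ]
pad_a 0.83 [398.3 258.5] [ 588.4 -220.2    9. ]
pad_a 0.64 [334.5 262.8] [546.8 -64.7   9. ]
jar 0.57 [229.2 287.7] [435.9 181.7   0. ]
jar_mark 0.77 [216.9 281.5] [436.3 190.1 110. ]
tin 0.65 [172.3 253.3] [493.2 343.    0. ]
stand 0.64 [234.  219.8] [608.9 209.7   0. ]
gauge 0.7 [230.5 217.3] [610.2 216.5  15. ]
tub_a 0.7 [370.5 247.3] [ 603.3 -146.8    9. ]
tub_a 0.64 [364.  274.3] [ 532.3 -142.2    9. ]
squarepack_a 0.8 [391.1 282.1] [ 526.  -211.7    9. ]
squarepack_a 0.72 [342.8 238.8] [611.5 -74.2   9. ]
small_tub 0.59 [290.2 242.2] [578.9  55.7   0. ]
can 0.89 [279.  177.1] [744.9 119.9   0. ]
spare_lid 0.73 [168.3 209.1] [604.  382.8   0. ]
label_gun 0.75 [472.3 377.1] [ 338.3 -440.7    0. ]
```

View pics/crop1.png

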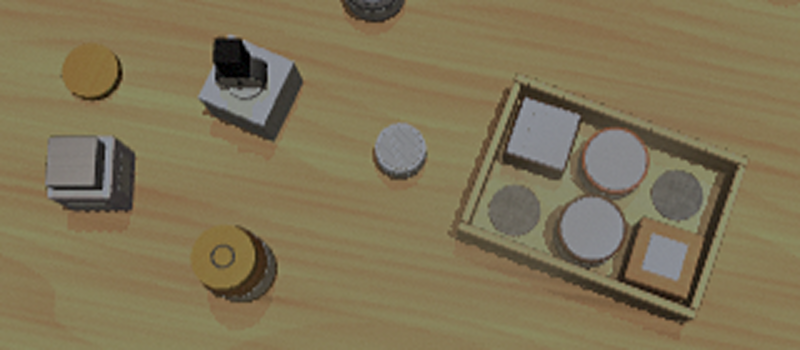

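```bash
python3 - <<'E'
from h import *
import pickle
tp=pickle.load(open('top.pkl','rb')); sd=pickle.load(open('p_side.pkl','rb'))
def rect(P,name):
    (c,s,a)=cv2.minAreaRect(P.astype(np.float32)); print('  ',name,len(P),np.round(c,1),np.round(s,1),round(a,2))
def circ(P,name):
    c,r=cv2.minEnclosingCircle(P.astype(np.float32)); print('  ',name,len(P),np.round(c,1),round(r,1),'mean',P.mean(0).round(1))
for p,n in((tp,'top'),(sd,'side')):
    W=cloud(p).reshape(-1,3); W=W[~np.isnan(W[:,0])]
    print(n)
    def near(c,r,z0,z1):
        m=(np.hypot(W[:,0]-c[0],W[:,1]-c[1])<r)&(W[:,2]>z0)&(W[:,2]<z1); return W[m]
    for c,nm in(((300,0),'tbl'),((400,50),'tbl2'),((650,0),'tbl3')):
        q=near(c,30,-20,20); print(nm,len(q),q[:,2].mean() if len(q) else 0)
    q=near((566,-154),170,56,70); rect(q[:,:2],'crate rim'); print(np.median(q[:,2]))
    q=near((436,190),60,103,116); circ(q[:,:2],'jarlid'); print(np.median(q[:,2]))
    q=near((493,343),60,96,108); rect(q[:,:2],'tin lid'); print(np.median(q[:,2]))
    q=near((493,343),60,72,80); rect(q[:,:2],'tin sh')
    q=near((609,211),60,65,75); rect(q[:,:2],'stand top'); print(np.median(q[:,2]))
    q=near((609,211),60,160,175); rect(q[:,:2],'grip top')
    print(np.median(q[:,2]))
    for c,z,nm in(((588,-220),10,'padA'),((547,-65),10,'padB')):
        pass
    for c,nm in(((603,-147),'tub1'),((532,-142),'tub2'),((526,-212),'sq1'),((611,-74),'sq2')):
        q=near(c,32,40,75); print(nm,np.median(q[:,2]),q.mean(0))
E
```

```text
top
tbl 492 -0.8133674677192323
tbl2 465 -1.024541468523154
tbl3 405 -1.2526620716026
   crate rim 2705 [ 568.8 -146.9] [239.7 166.7] 80.23
62.48329417471964
   jarlid 523 [436.2 185.8] 29.2 mean [435.9 185.6]
108.88379428925586
   tin lid 378 [495.3 346.1] [45.2 47.2] 11.76
100.40275530703478
   tin sh 177 [495.9 344.2] [60.9 60. ] 11.09
   stand top 461 [611.1 213.3] [71.  70.4] 77.29
68.87636663289638
   grip top 110 [610.5 213.1] [22.8 24.1] 9.38
163.32469876928195
tub1 54.36472419278226 [ 602.57800635 -149.12918192   54.15716086]
tub2 64.42453120999878 [ 531.1030732  -141.76869701   64.04977542]
sq1 61.94534029215828 [ 524.09308185 -211.54466687   61.77764862]
sq2 52.277780981724284 [612.16031649 -75.28587228  52.15862123]
side
tbl 221 1.4790577640241327
tbl2 187 1.5710259449901531
tbl3 0 0
   crate rim 1982 [ 568.  -147.2] [250.8 171.6] 80.2
63.2942573558598
   jarlid 194 [432.1 187.1] 36.8 mean [433.5 180. ]
111.14458830536347
   tin lid 130 [494.2 343.4] [50.7 52.4] 7.83
102.91035523669734
   tin sh 89 [494.1 343.7] [65.2 62.6] 12.28
   stand top 191 [609. 212.] [77.  74.4] 76.2
71.11046222380543
   grip top 44 [611.6 213.5] [38.1 33.1] 17.87
164.95354026901344
tub1 56.884608832745016 [ 600.68733478 -151.04153645   56.05165153]
tub2 66.40618416319595 [ 528.59982035 -146.0362581    65.20906203]
sq1 64.31826438617435 [ 522.88439973 -214.02330847   64.4350353 ]
sq2 54.94388161568567 [609.07301127 -74.01471717  54.30173735]
```

```bash
cat >> h.py <<'E'
def cur():
    s=bot.read_state(); Rm=R.from_rotvec(s['ee_rot']).as_matrix(); return s,np.array(s['tcp_pos']),Rm
def go(x,y,z,ydeg=None):
    s,p,Rm=cur(); yd=np.degrees(np.arctan2(Rm[1,1],Rm[0,1]))
    # nominal vertical tool frame at yaw yd
    d=np.array([x,y,z])-p; sh=Rm.T@d/40
    if ydeg is None: ydeg=yd
    t=(ydeg-yd+180)%360-180
    print('t',round(s['t'],2),'tcp',p.round(1),'yd',round(yd,2),'tilt',Rm[:,2].round(4),'w',round(s['width'],3),'F',np.round(s['ft_force'],1))
    print('  shift',sh.round(3),'turn',round(-np.radians(t),3),'rows>=',round(max(np.linalg.norm(d)/50,abs(t)/8.59),1))
E
python3 -c "
from h import *
go(495,345,230,11.4)"
```

```text
t 0.85 tcp [202.2 564.9 231.3] yd 70.3 tilt [-0.e+00 -1.e-04 -1.e+00] w 0.998 F [-0.3 -0.5 -0.1]
  shift [-8.744 -2.708  0.032] turn 1.028 rows>= 7.3
```

Emit:
{"fn": "servo_tool", "kwargs": {
  "plan": [
    [[-1,-2,-0.6,0,0.15],[-1,-8.74,-2.7,0,1.03],[-1,-8.74,-2.7,0,1.03],[-1,-8.74,-2.7,0,1.03],[-1,-8.74,-2.7,0,1.03],[-1,-8.74,-2.7,0,1.03],[-1,-8.74,-2.7,0,1.03],[-1,-8.74,-2.7,0,1.03],[-1,-8.74,-2.7,0,1.03],[-1,-8.74,-2.7,0,1.03],[-1,-8.74,-2.7,0,1.03],[-1,-8.74,-2.7,0,1.03]]
  ],
  "grip_force": 40
}}

```text
t: 2.05
tcp_pos: [493.6, 346.4, 231.3]
ee_rot: [-1.989, -2.431, 0.0]
ft_force: [-0.3, 1.1, 0.3]
width: 0.999
```

```bash
python3 - <<'E'
from h import *
go(495,345,85,11.4)
p=bot.camera('wrist'); save(p,'w1.png')
import pickle; pickle.dump(p,open('w1.pkl','wb'))
W=cloud(p,True).reshape(-1,3); W=W[~np.isnan(W[:,0])]
def near(c,r,z0,z1):
    m=(np.hypot(W[:,0]-c[0],W[:,1]-c[1])<r)&(W[:,2]>z0)&(W[:,2]<z1); return W[m]
for nm,c,r,z0,z1 in(('tinlid',(495,345),60,96,108),('tinsh',(495,345),60,70,80),('jar',(436,186),60,103,116),('stand',(610,213),60,64,75),('grip',(610,213),40,155,172)):
    q=near(c,r,z0,z1)
    if len(q)>20: print(nm,len(q),cv2.minAreaRect(q[:,:2].astype(np.float32)),cv2.minEnclosingCircle(q[:,:2].astype(np.float32)),np.median(q[:,2]))
E
```

```text
t 2.05 tcp [493.6 346.4 231.3] yd 11.42 tilt [-5.e-04  1.e-04 -1.e+00] w 0.999 F [-0.3  1.1  0.3]
  shift [-0.043  0.029  3.658] turn 0.0 rows>= 2.9
tinlid 3565 ((496.6893005371094, 345.71026611328125), (46.25278854370117, 46.82086944580078), 11.272614479064941) ((496.9053649902344, 345.92578125), 31.538217544555664) 103.00511657249156
tinsh 1722 ((497.1583251953125, 345.9006042480469), (62.1575927734375, 62.05551528930664), 11.378705024719238) ((497.0170593261719, 346.2672119140625), 41.69668960571289) 76.61631848185363
jar 2108 ((441.0947570800781, 185.74066162109375), (56.011634826660156, 49.76252365112305), 73.92269897460938) ((437.6395263671875, 185.4662322998047), 29.852294921875) 111.22178000177234
stand 1986 ((612.4950561523438, 212.78451538085938), (71.76715850830078, 71.71184539794922), 77.12399291992188) ((604.9003295898438, 214.4796142578125), 44.65383529663086) 71.06655674160419
```

View pics/w1.png

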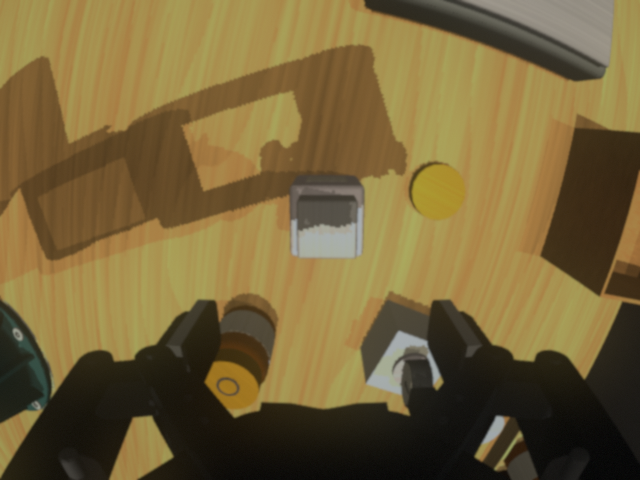

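Emit:
{"fn": "servo_tool", "kwargs": {
  "plan": [
    [[-1,-0.03,0.06,1.2,0],[-1,-0.03,0.06,2.4,0],[-1,-0.03,0.06,3.3,0],[-1,-0.03,0.06,3.82,0],[-1,-0.03,0.06,3.82,0],[1,-0.03,0.06,3.82,0],[1,-0.03,0.06,3.82,0],[1,-0.03,0.06,3.82,0],[1,-0.03,0.06,3.82,0],[1,-0.03,0.06,3.82,0],[1,-0.03,0.06,3.82,0]]
  ],
  "grip_force": 40
}}

```text
t: 3.2
tcp_pos: [498.4, 345.4, 80.5]
ee_rot: [1.992, 2.428, 0.004]
ft_force: [-2.2, -0.1, 6.9]
width: 0.526
```

```bash
python3 - <<'E'
from h import *
go(495,345,178,11.4)
p=bot.camera('wrist'); save(p,'w2.png')
p=bot.camera('side'); save(p,'s2.png',(160,140,360,260),4)
# pads from saved top by colour
import pickle
tp=pickle.load(open('top.pkl','rb'))
for r in bot.regions_of(bot.camera('top'),'pad_a')[:3]:
    m=r['mask']; v,u=np.nonzero(m); c,rr=cv2.minEnclosingCircle(np.stack([u,v],1).astype(np.float32))
    print(r['confidence'],c,rr,atz(tp,(u.mean(),v.mean()),10),atz(tp,c,10),len(u))
E
```

```text
t 3.2 tcp [498.4 345.4  80.5] yd 11.29 tilt [ 0.0024  0.0017 -1.    ] w 0.526 F [-2.2 -0.1  6.9]
  shift [ 0.01  -0.079 -2.438] turn -0.002 rows>= 2.0
0.56 (335.81817626953125, 263.57574462890625) 10.44916820526123 [545.78145962 -68.0930135   10.        ] [545.29528826 -68.27934629  10.        ] 332
0.55 (290.04998779296875, 240.0) 10.789094924926758 [581.98895923  56.47134104  10.        ] [582.43688731  56.36118993  10.        ] 353
0.53 (400.34783935546875, 257.7826232910156) 9.442974090576172 [ 591.15474734 -224.99838008   10.        ] [ 590.99148187 -224.84208782   10.        ] 272
```

View pics/s2.png

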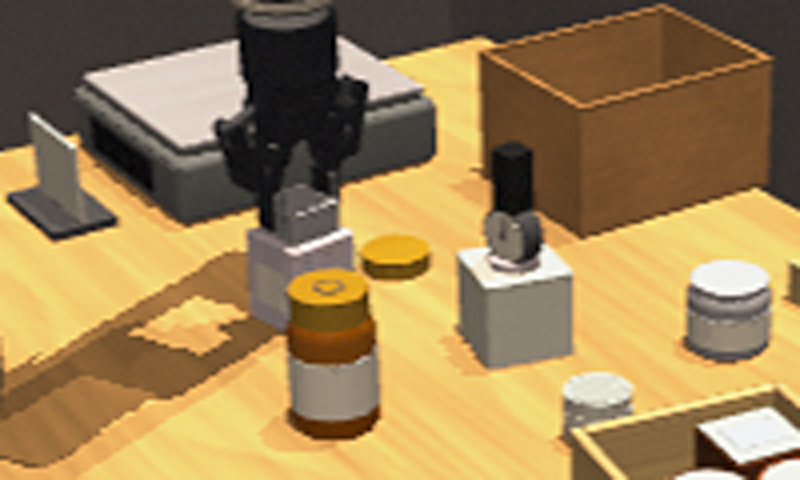

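Emit:
{"fn": "servo_tool", "kwargs": {
  "plan": [
    [[1,0,0,-0.2,0],[1,0,0,-0.9,0],[1,0,0,-2,0],[1,0,0,-3.1,0],[1,0,0,-4.1,0],[1,0,0,-4.6,0],[1,0,0,-4.6,0],[1,0,0,-4.6,0]]
  ],
  "grip_force": 60
}}

```text
t: 4.2
tcp_pos: [497.1, 344.3, 262.2]
ee_rot: [1.992, 2.429, -0.001]
ft_force: [-0.2, -0.5, -3.4]
width: 0.525
```

```bash
python3 - <<'E'
from h import *
go(591.8,-225.6,263,-9.8)
p=bot.camera('side'); save(p,'s3.png',(160,90,360,240),4)
E
```

```text
t 4.2 tcp [497.1 344.3 262.2] yd 11.29 tilt [-2.e-04 -3.e-04 -1.e+00] w 0.525 F [-0.2 -0.5 -3.4]
  shift [-14.436  -0.467  -0.017] turn 0.368 rows>= 11.6
```

View pics/s3.png

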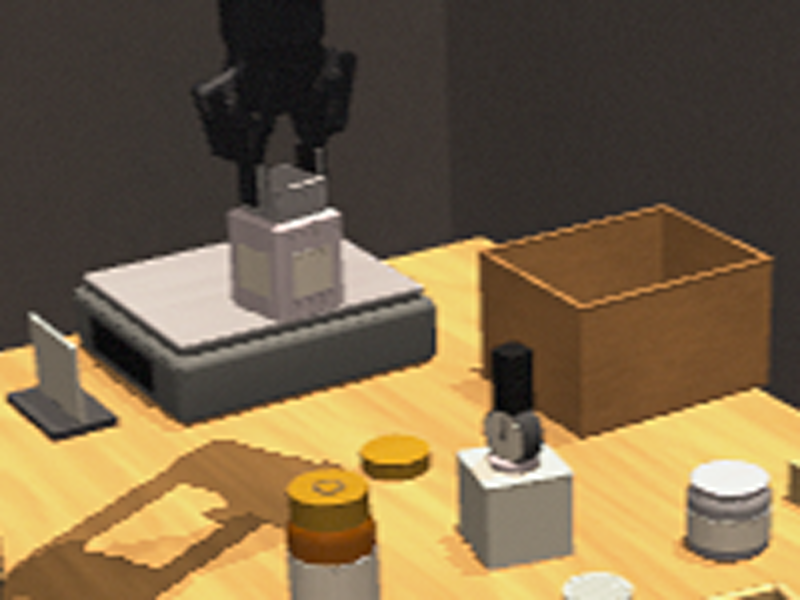

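Emit:
{"fn": "servo_tool", "kwargs": {
  "plan": [
    [[1,-0.6,0,0,0],[1,-1.8,0,0,0],[1,-14.44,-0.47,0,0.37],[1,-14.44,-0.47,0,0.37],[1,-14.44,-0.47,0,0.37],[1,-14.44,-0.47,0,0.37],[1,-14.44,-0.47,0,0.37],[1,-14.44,-0.47,0,0.37],[1,-14.44,-0.47,0,0.37],[1,-14.44,-0.47,0,0.37],[1,-14.44,-0.47,0,0.37],[1,-14.44,-0.47,0,0.37]]
  ]
}}

```text
t: 5.45
tcp_pos: [589.9, -221.1, 259.8]
ee_rot: [-2.402, -2.018, 0.003]
ft_force: [0.2, -0.1, -4.0]
width: 0.522
```

Emit:
{"fn": "servo_tool", "kwargs": {
  "plan": [
    [[1,0,0,0,0],[1,0,0,0,0]]
  ]
}}

```text
t: 5.65
tcp_pos: [589.9, -220.3, 259.7]
ee_rot: [-2.404, -2.015, 0.003]
ft_force: [-0.9, 0.5, -2.5]
width: 0.524
```

```bash
python3 - <<'E'
from h import *
go(591.8,-225.6,150,-9.8)
p=bot.camera('wrist'); save(p,'w4.png')
W=cloud(p,True).reshape(-1,3); W=W[~np.isnan(W[:,0])]
q=W[(np.hypot(W[:,0]-568,W[:,1]+147)<190)&(W[:,2]>58)&(W[:,2]<69)]
print(len(q),cv2.minAreaRect(q[:,:2].astype(np.float32)))
p=bot.camera('side'); save(p,'s4.png',(270,120,450,320),3)
E
```

```text
t 5.65 tcp [ 589.9 -220.3  259.7] yd -10.07 tilt [-0.0043  0.0025 -1.    ] w 0.524 F [-0.9  0.5 -2.5]
  shift [-0.127  0.084  2.741] turn -0.005 rows>= 2.2
13211 ((570.1406860351562, -147.8048095703125), (240.0081787109375, 166.71824645996094), 80.09172821044922)
```

View pics/w4.png

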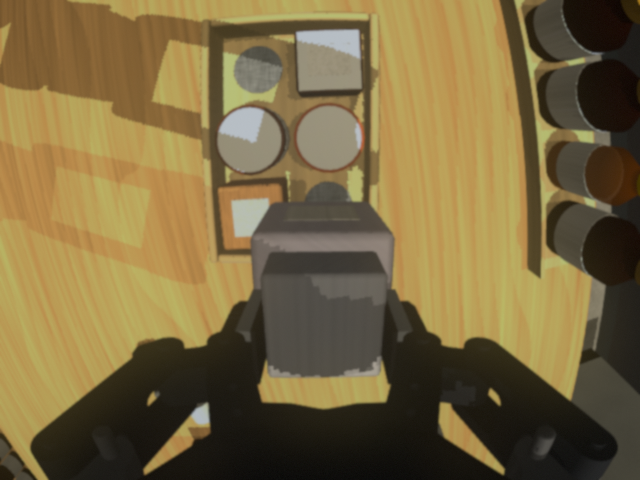

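View pics/s4.png

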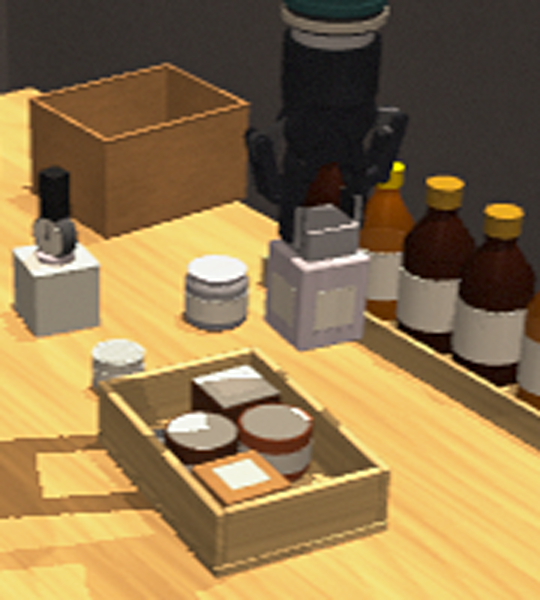

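```bash
python3 - <<'E'
from h import *
go(592.9,-226.5,170,-9.8)
E
```

```text
t 5.75 tcp [ 590.  -218.2  260.6] yd -9.9 tilt [-0.0035  0.0023 -1.    ] w 0.523 F [-0.3  0.1 -3.4]
  shift [-0.195  0.115  2.264] turn -0.002 rows>= 1.8
```

Emit:
{"fn": "servo_tool", "kwargs": {
  "plan": [
    [[1,-0.15,0.1,0.8,0],[1,-0.18,0.11,1.6,0],[1,-0.18,0.11,2.2,0],[1,-0.18,0.11,2.2,0],[1,-0.18,0.11,2.2,0],[1,-0.18,0.11,2.2,0]]
  ]
}}

```text
t: 6.35
tcp_pos: [595.5, -227.2, 176.3]
ee_rot: [2.402, 2.021, 0.002]
ft_force: [0.2, -1.3, -2.7]
width: 0.524
```

```bash
python3 - <<'E'
from h import *
for i in range(4):
    go(592.9,-226.5,95,-9.8)
    p=bot.camera('side')
save(p,'s5.png',(270,120,450,320),3)
E
```

```text
t 6.35 tcp [ 595.5 -227.2  176.3] yd -9.85 tilt [ 0.0024 -0.0013 -1.    ] w 0.524 F [ 0.2 -1.3 -2.7]
  shift [ 0.007 -0.071  2.031] turn -0.001 rows>= 1.6
t 6.4 tcp [ 595.6 -227.5  176.5] yd -9.87 tilt [ 0.0029 -0.0015 -1.    ] w 0.526 F [-0.1  0.1 -2.6]
  shift [ 0.014 -0.076  2.037] turn -0.001 rows>= 1.6
t 6.45 tcp [ 595.5 -227.6  176.4] yd -9.88 tilt [ 0.0029 -0.0016 -1.    ] w 0.525 F [ 0.5  0.  -2.8]
  shift [ 0.018 -0.075  2.036] turn -0.001 rows>= 1.6
t 6.5 tcp [ 595.3 -227.7  176.2] yd -9.89 tilt [ 0.0026 -0.0014 -1.    ] w 0.524 F [ 0.7  0.4 -3.1]
  shift [ 0.02 -0.07  2.03] turn -0.002 rows>= 1.6
```

View pics/s5.png

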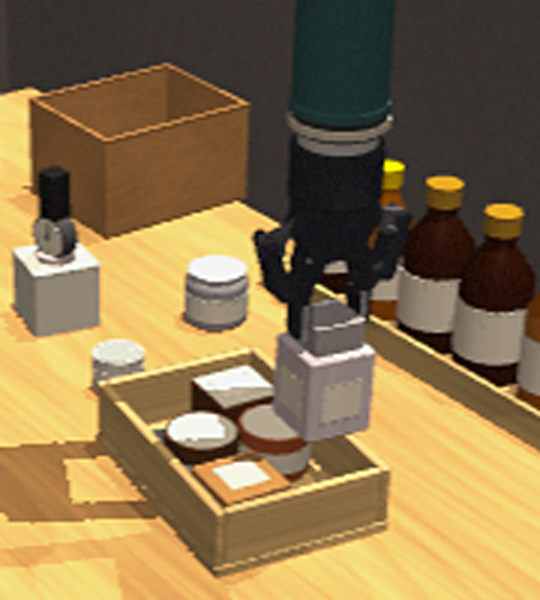

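Emit:
{"fn": "servo_tool", "kwargs": {
  "plan": [
    [[1,0.02,-0.06,0.5,0],[1,0.02,-0.06,1.0,0],[1,0.02,-0.06,1.5,0],[1,0.02,-0.06,1.85,0],[1,0.02,-0.06,2.0,0],[1,0.02,-0.06,2.0,0],[1,0.02,-0.06,2.0,0]]
  ]
}}

```text
t: 7.25
tcp_pos: [592.8, -226.6, 95.3]
ee_rot: [2.404, 2.02, 0.001]
ft_force: [0.3, -0.0, -3.0]
width: 0.526
```

```bash
python3 - <<'E'
from h import *
for i in range(3):
    go(592.9,-226.5,90,-9.8)
    p=bot.camera('side')
save(p,'s6.png',(270,120,450,320),3)
p=bot.camera('top'); save(p,'t6.png',(300,180,440,320),4)
E
```

```text
t 7.25 tcp [ 592.8 -226.6   95.3] yd -9.91 tilt [ 1.1e-03 -7.0e-04 -1.0e+00] w 0.526 F [ 0.3 -0.  -3. ]
  shift [0.003 0.003 0.132] turn -0.002 rows>= 0.1
t 7.3 tcp [ 592.9 -226.7   95.5] yd -9.91 tilt [ 1.6e-03 -9.0e-04 -1.0e+00] w 0.521 F [-0.3  0.3 -2.8]
  shift [ 0.004 -0.001  0.138] turn -0.002 rows>= 0.1
t 7.35 tcp [ 592.9 -226.7   95.6] yd -9.91 tilt [ 0.0018 -0.001  -1.    ] w 0.524 F [-0.2  0.1 -3.5]
  shift [ 0.004 -0.002  0.14 ] turn -0.002 rows>= 0.1
```

View pics/s6.png

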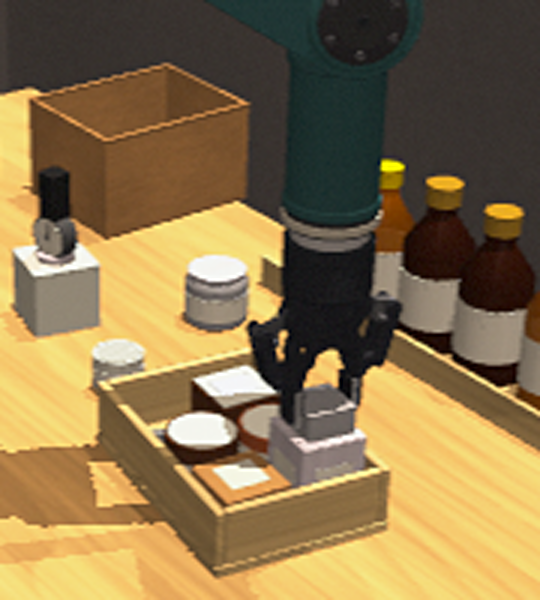

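Inside the place, no contact yet. Down in small steps until the force shows contact.

Emit:
{"fn": "servo_tool", "kwargs": {
  "plan": [
    [[1,0,0,0.05,0],[1,0,0,0.1,0],[1,0,0,0.15,0],[1,0,0,0.15,0],[1,0,0,0.15,0]]
  ]
}}

```text
t: 7.95
tcp_pos: [592.1, -226.7, 89.7]
ee_rot: [2.404, 2.021, -0.0]
ft_force: [-3.2, -0.0, 6.1]
width: 0.523
```

Touched down (force went −3 → +6). Release and rise.

Emit:
{"fn": "servo_tool", "kwargs": {
  "plan": [
    [[-1,0,0,-0.02,0],[-1,0,0,-0.02,0],[-1,0,0,-0.02,0],[-1,0,0,-0.02,0],[-1,0,0,-0.3,0],[-1,0,0,-0.9,0],[-1,0,0,-2,0],[-1,0,0,-3,0],[-1,0,0,-3.6,0],[-1,0,0,-3.6,0]]
  ]
}}

```text
t: 8.95
tcp_pos: [594.8, -227.5, 238.2]
ee_rot: [2.398, 2.016, 0.005]
ft_force: [-0.6, 0.4, -0.1]
width: 1.0
```

```bash
python3 - <<'E'
from h import *
go(437,185.7,235,15)
p=bot.camera('side'); save(p,'s7.png',(270,120,450,320),3)
p=bot.camera('wrist'); save(p,'w7.png')
E
```

```text
t 8.95 tcp [ 594.8 -227.5  238.2] yd -9.9 tilt [ 0.0082 -0.0043 -1.    ] w 1.0 F [-0.6  0.4 -0.1]
  shift [ 9.498e+00 -5.662e+00  3.000e-03] turn -0.435 rows>= 8.8
```

View pics/s7.png

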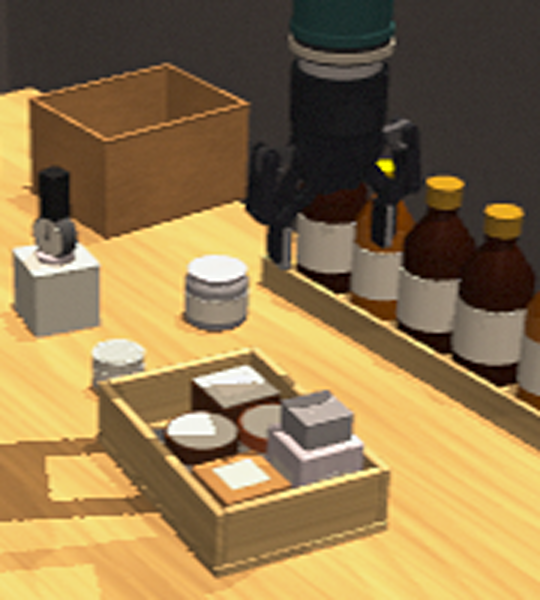

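View pics/w7.png

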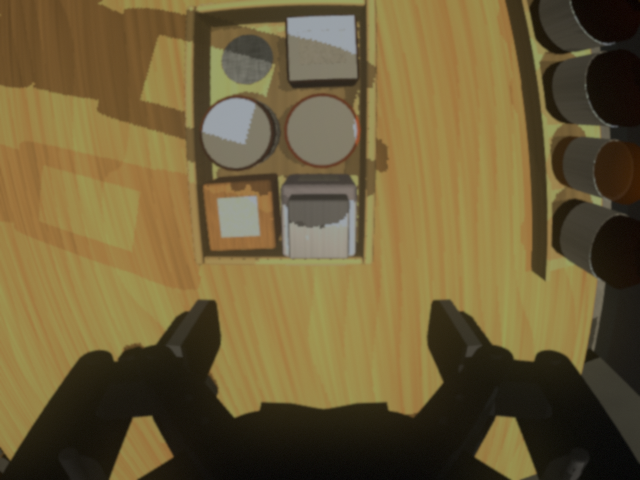

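Emit:
{"fn": "servo_tool", "kwargs": {
  "plan": [
    [[-1,0.9,-0.5,0,0],[-1,9.5,-5.66,0,-0.44],[-1,9.5,-5.66,0,-0.44],[-1,9.5,-5.66,0,-0.44],[-1,9.5,-5.66,0,-0.44],[-1,9.5,-5.66,0,-0.44],[-1,9.5,-5.66,0,-0.44],[-1,9.5,-5.66,0,-0.44],[-1,9.5,-5.66,0,-0.44],[-1,9.5,-5.66,0,-0.44],[-1,9.5,-5.66,0,-0.44],[-1,9.5,-5.66,0,-0.44]]
  ]
}}

```text
t: 10.25
tcp_pos: [434.4, 186.1, 231.8]
ee_rot: [-1.906, -2.497, 0.003]
ft_force: [0.6, -0.0, 0.2]
width: 0.997
```

Emit:
{"fn": "servo_tool", "kwargs": {
  "plan": [
    [[-1,0,0,0,0],[-1,0,0,0,0],[-1,0,0,0,0]]
  ]
}}

```text
t: 10.55
tcp_pos: [435.0, 186.1, 232.4]
ee_rot: [-1.908, -2.495, 0.0]
ft_force: [0.3, -0.0, 0.4]
width: 0.997
```

```bash
python3 - <<'E'
from h import *
go(437,185.7,84,15)
p=bot.camera('wrist'); save(p,'w8.png')
go(437,185.7,84,15)
W=cloud(p,True).reshape(-1,3); W=W[~np.isnan(W[:,0])]
def near(c,r,z0,z1):
    m=(np.hypot(W[:,0]-c[0],W[:,1]-c[1])<r)&(W[:,2]>z0)&(W[:,2]<z1); return W[m]
for nm,c,r,z0,z1 in(('jar',(436,186),60,103,116),('stand',(610,213),60,64,75),('grip',(610,213),40,155,172)):
    q=near(c,r,z0,z1)
    if len(q)>20: print(nm,len(q),cv2.minAreaRect(q[:,:2].astype(np.float32)),cv2.minEnclosingCircle(q[:,:2].astype(np.float32)),np.median(q[:,2]))
for r in bot.place_of(p,'jar_mark')[:2]: print(r, atz(p,r['centre'],110,True))
E
```

```text
t 10.55 tcp [435.  186.1 232.4] yd 15.19 tilt [-2.e-04 -2.e-04 -1.e+00] w 0.997 F [ 0.3 -0.   0.4]
  shift [-0.023  0.048  3.71 ] turn 0.003 rows>= 3.0
t 10.6 tcp [434.9 186.3 232.4] yd 15.21 tilt [-1.e-04 -1.e-04 -1.e+00] w 0.998 F [ 0.5  0.5 -1.4]
  shift [-0.028  0.048  3.711] turn 0.004 rows>= 3.0
jar 4678 ((437.3616638183594, 185.04043579101562), (56.83808517456055, 58.11522674560547), 14.577133178710938) ((437.27166748046875, 185.22349548339844), 29.3734073638916) 111.11589343184991
stand 2720 ((611.8988647460938, 212.666748046875), (70.878173828125, 71.66665649414062), 77.62391662597656) ((612.1259155273438, 212.58348083496094), 49.85523223876953) 70.94083549545803
grip 1043 ((611.3272705078125, 212.9262237548828), (25.664655685424805, 24.217105865478516), 9.985459327697754) ((611.5106201171875, 212.67218017578125), 16.150646209716797) 165.4527928280032
{'centre': [327.6, 230.6], 'confidence': 0.85} [438.74196712 186.93752043 110.        ]
{'centre': [409.8, 342.4], 'confidence': 0.36} [532.90896753 110.27581268 110.        ]
```

View pics/w8.png

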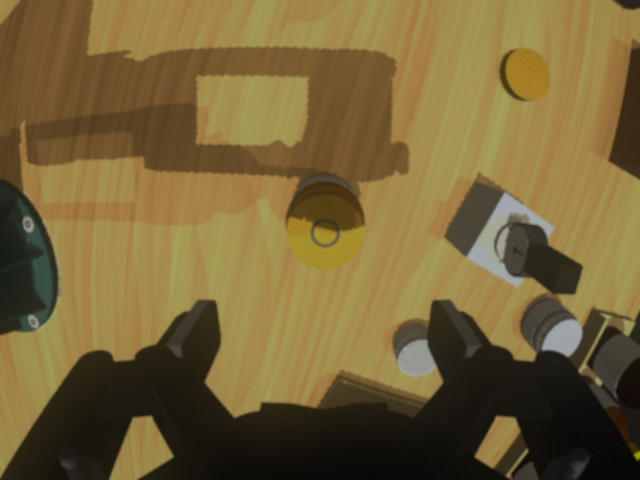

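Emit:
{"fn": "servo_tool", "kwargs": {
  "plan": [
    [[-1,-0.03,0.05,1.2,0],[-1,-0.03,0.05,2.4,0],[-1,-0.03,0.05,3.3,0],[-1,-0.03,0.05,3.76,0],[-1,-0.03,0.05,3.76,0],[-1,-0.03,0.05,3.76,0],[1,-0.03,0.05,3.76,0],[1,-0.03,0.05,3.76,0],[1,-0.03,0.05,3.76,0],[1,-0.03,0.05,3.76,0],[1,-0.03,0.05,3.76,0],[1,-0.03,0.05,3.76,0]]
  ],
  "grip_force": 60
}}

```text
t: 11.85
tcp_pos: [437.7, 186.7, 83.8]
ee_rot: [1.905, 2.496, 0.003]
ft_force: [-2.3, -0.8, 8.9]
width: 0.661
```

```bash
python3 - <<'E'
from h import *
go(437,185.7,183,15)
p=bot.camera('side'); save(p,'s9.png',(180,140,320,260),5)
E
```

```text
t 11.85 tcp [437.7 186.7  83.8] yd 15.3 tilt [ 2.7e-03  6.0e-04 -1.0e+00] w 0.661 F [-2.3 -0.8  8.9]
  shift [-0.019 -0.016 -2.48 ] turn 0.005 rows>= 2.0
```

View pics/s9.png

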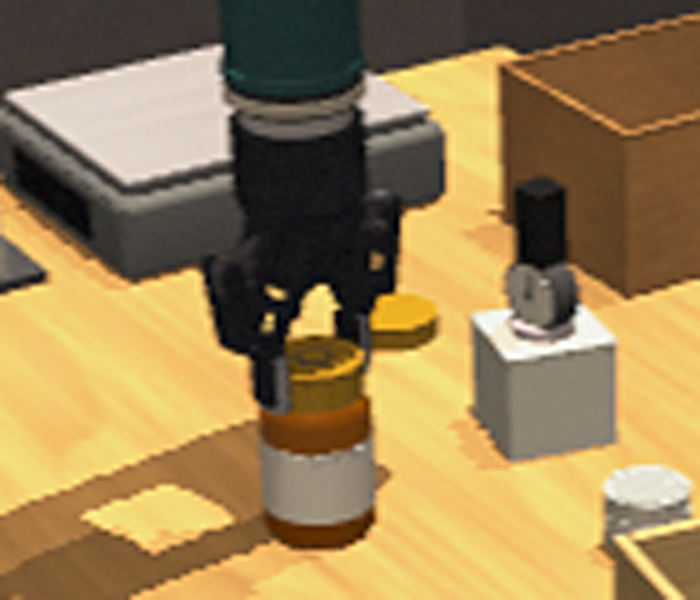

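Emit:
{"fn": "servo_tool", "kwargs": {
  "plan": [
    [[1,0,0,-0.2,0],[1,0,0,-0.8,0],[1,0,0,-1.8,0],[1,0,0,-2.6,0],[1,0,0,-2.8,0],[1,0,0,-2.8,0],[1,0,0,-2.8,0]]
  ]
}}

```text
t: 12.6
tcp_pos: [435.7, 186.2, 193.1]
ee_rot: [-1.905, -2.497, 0.002]
ft_force: [-0.3, 0.1, -2.7]
width: 0.661
```

```bash
python3 - <<'E'
from h import *
go(545.2,-68.1,192,-5)
p=bot.camera('side'); save(p,'s10.png',(180,100,320,260),4)
E
```

```text
t 12.6 tcp [435.7 186.2 193.1] yd 15.3 tilt [-1.7e-03 -5.0e-04 -1.0e+00] w 0.661 F [-0.3  0.1 -2.7]
  shift [-6.854  0.964  0.026] turn 0.354 rows>= 5.5
```

View pics/s10.png

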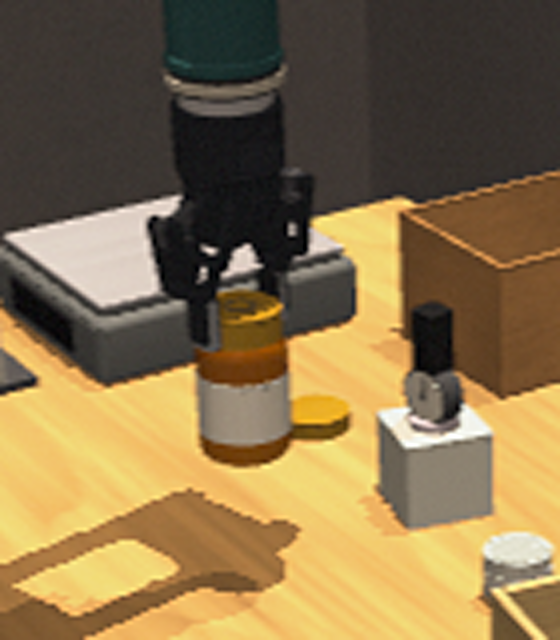

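Emit:
{"fn": "servo_tool", "kwargs": {
  "plan": [
    [[1,-0.6,0.08,0,0],[1,-1.8,0.24,0,0.05],[1,-6.85,0.96,0,0.35],[1,-6.85,0.96,0,0.35],[1,-6.85,0.96,0,0.35],[1,-6.85,0.96,0,0.35],[1,-6.85,0.96,0,0.35],[1,-6.85,0.96,0,0.35],[1,-6.85,0.96,0,0.35],[1,-6.85,0.96,0,0.35],[1,-6.85,0.96,0,0.35]]
  ]
}}

```text
t: 13.75
tcp_pos: [545.3, -66.4, 193.8]
ee_rot: [-2.309, -2.129, 0.001]
ft_force: [0.5, -0.4, -1.8]
width: 0.661
```

```bash
python3 - <<'E'
from h import *
p=bot.camera('top'); save(p,'t11.png',(300,180,440,320),4)
W=cloud(p).reshape(-1,3); W=W[~np.isnan(W[:,0])]
def near(c,r,z0,z1):
    m=(np.hypot(W[:,0]-c[0],W[:,1]-c[1])<r)&(W[:,2]>z0)&(W[:,2]<z1); return W[m]
for nm,c,z in(('tub_dk',(531,-142),64),('sq2',(612,-75),53)):
    q=near(c,45,z-5,z+4);print(nm,len(q),cv2.minAreaRect(q[:,:2].astype(np.float32)))
p=bot.camera('side'); save(p,'s11.png',(270,120,450,320),3)
go(545.2,-67.6,105,-5)
E
```

```text
tub_dk 161 ((532.6757202148438, -145.90602111816406), (63.12367248535156, 80.4405746459961), 8.77278995513916)
sq2 0 ((0.0, 0.0), (0.0, 0.0), 0.0)
t 13.85 tcp [545.8 -66.7 194.2] yd -4.67 tilt [-2.e-04 -0.e+00 -1.e+00] w 0.655 F [ 0.1 -0.6 -2.1]
  shift [-0.023 -0.012  2.229] turn 0.006 rows>= 1.8
```

View pics/s11.png

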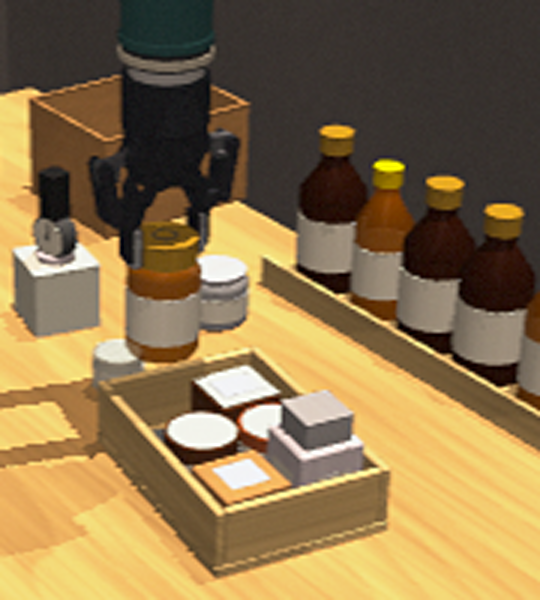

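```bash
python3 - <<'E'
from h import *
import pickle
def toC(x,y,c=(569,-147.3),a=np.radians(-9.85)):
    d=np.array([x,y])-c; return np.array([d[0]*np.cos(a)+d[1]*np.sin(a),-d[0]*np.sin(a)+d[1]*np.cos(a)])
p=pickle.load(open('top.pkl','rb'));W=cloud(p).reshape(-1,3); W=W[~np.isnan(W[:,0])]
C=np.array([toC(*w[:2]) for w in W]) if 0 else None
a=np.radians(-9.85); d=W[:,:2]-np.array([568.8,-146.9]); X=d[:,0]*np.cos(a)+d[:,1]*np.sin(a); Y=-d[:,0]*np.sin(a)+d[:,1]*np.cos(a)
for nm,x,y,z in(('sq2',37,74,52),('tub2',-37,0,64),('tub1',37,0,54),('sq1',-37,-74,62)):
    m=(abs(X-x)<36)&(abs(Y-y)<36)&(abs(W[:,2]-z)<3)
    print(nm,m.sum(),cv2.minAreaRect(np.stack([X[m],Y[m]],1).astype(np.float32)))
E
```

```text
sq2 533 ((39.35902786254883, 74.57585144042969), (67.82903289794922, 62.79314422607422), 1.7373020648956299)
tub2 525 ((-35.938331604003906, -0.22449874877929688), (63.43436050415039, 64.01581573486328), 65.20751953125)
tub1 483 ((37.21712875366211, -0.780487060546875), (62.87687683105469, 63.90093994140625), 20.169174194335938)
sq1 603 ((-37.17587661743164, -73.64344787597656), (62.531124114990234, 62.58444595336914), 1.981756567955017)
```

Emit:
{"fn": "servo_tool", "kwargs": {
  "plan": [
    [[1,-0.02,-0.01,0.5,0],[1,-0.02,-0.01,1.0,0],[1,-0.02,-0.01,1.5,0],[1,-0.02,-0.01,2.0,0],[1,-0.02,-0.01,2.3,0],[1,-0.02,-0.01,2.38,0],[1,-0.02,-0.01,2.38,0],[1,-0.02,-0.01,2.38,0]]
  ]
}}

```text
t: 14.65
tcp_pos: [546.3, -68.6, 99.7]
ee_rot: [2.311, 2.127, 0.001]
ft_force: [0.6, -0.5, -2.4]
width: 0.657
```

```bash
python3 - <<'E'
from h import *
p=bot.camera('side'); save(p,'s12.png',(270,120,450,320),3)
go(545.2,-67.6,93,-5)
E
```

```text
t 14.7 tcp [546.5 -68.7  99.9] yd -4.75 tilt [ 1.8e-03 -6.0e-04 -1.0e+00] w 0.66 F [ 0.1  0.4 -2.4]
  shift [ 0.024 -0.034  0.172] turn 0.004 rows>= 0.1
```

View pics/s12.png

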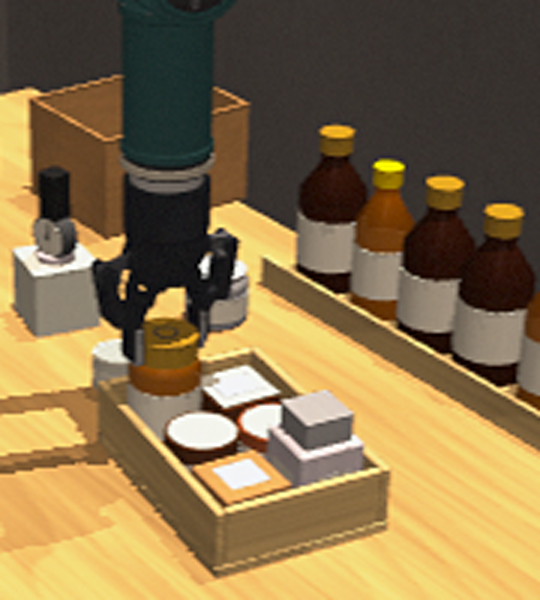

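Emit:
{"fn": "servo_tool", "kwargs": {
  "plan": [
    [[1,0.01,-0.01,0.08,0],[1,0.01,-0.02,0.14,0],[1,0.01,-0.02,0.18,0],[1,0.01,-0.02,0.2,0],[1,0.01,-0.02,0.2,0]]
  ]
}}

```text
t: 15.2
tcp_pos: [545.0, -68.2, 92.9]
ee_rot: [2.311, 2.127, 0.0]
ft_force: [-5.2, 1.1, 17.0]
width: 0.658
```

Emit:
{"fn": "servo_tool", "kwargs": {
  "plan": [
    [[1,0,0,-0.04,0],[-1,0,0,-0.04,0],[-1,0,0,-0.04,0],[-1,0,0,-0.04,0],[-1,0,0,-0.04,0],[-1,0,0,-0.4,0],[-1,0,0,-1,0],[-1,0,0,-2,0],[-1,0,0,-3,0],[-1,0,0,-4,0],[-1,0,0,-4.4,0],[-1,0,0,-4.4,0]]
  ]
}}

```text
t: 16.4
tcp_pos: [546.8, -68.5, 270.0]
ee_rot: [2.308, 2.124, 0.005]
ft_force: [0.2, -0.1, -0.4]
width: 1.0
```

```bash
python3 - <<'E'
from h import *
p=bot.camera('side'); save(p,'s13.png',(270,120,450,320),3)
p=bot.camera('wrist'); save(p,'w13.png')
W=cloud(p,True).reshape(-1,3); W=W[~np.isnan(W[:,0])]
q=W[(np.hypot(W[:,0]-545,W[:,1]+68)<50)&(W[:,2]>112)&(W[:,2]<125)]
print(len(q),cv2.minEnclosingCircle(q[:,:2].astype(np.float32)),np.median(q[:,2]),q[:,:2].mean(0))
m=[r for r in bot.place_of(p,'jar_mark')]; 
for r in m[:2]:print(r,atz(p,r['centre'],119,True))
go(611.3,212.8,270,10)
E
```

```text
3952 ((543.4745483398438, -68.83794403076172), 29.380678176879883) 120.12774453966793 [543.46589373 -67.85587117]
{'centre': [320.4, 223.2], 'confidence': 0.78} [544.27859556 -68.981313   119.        ]
{'centre': [371.2, 322.5], 'confidence': 0.45} [ 582.07761151 -164.36305421  119.        ]
t 16.55 tcp [543.9 -67.8 265.5] yd -4.76 tilt [-2.2e-03  5.0e-04 -1.0e+00] w 1.002 F [-0.7 -0.3  0.4]
  shift [ 7.131  1.096 -0.113] turn -0.258 rows>= 5.8
```

View pics/s13.png

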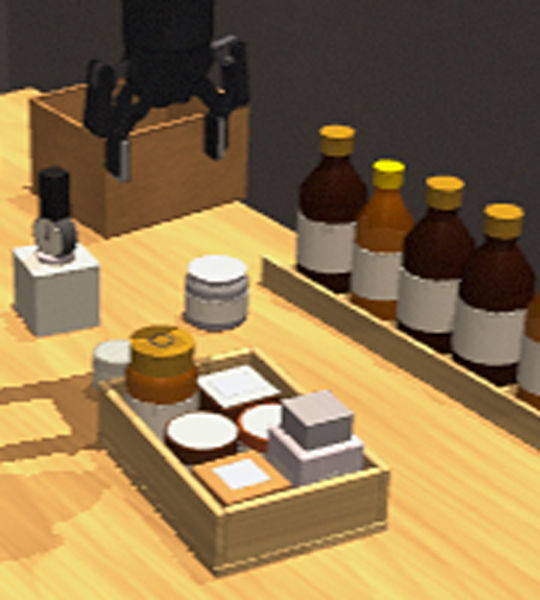

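View pics/w13.png

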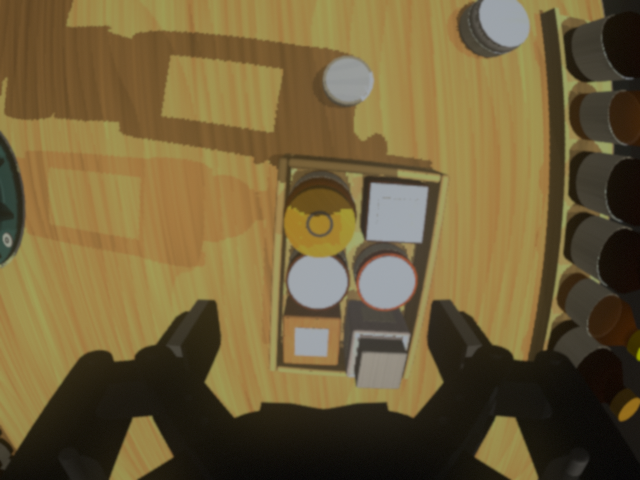

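Emit:
{"fn": "servo_tool", "kwargs": {
  "plan": [
    [[-1,0.8,0.1,0,0],[-1,7.13,1.1,0,-0.26],[-1,7.13,1.1,0,-0.26],[-1,7.13,1.1,0,-0.26],[-1,7.13,1.1,0,-0.26],[-1,7.13,1.1,0,-0.26],[-1,7.13,1.1,0,-0.26],[-1,7.13,1.1,0,-0.26],[-1,7.13,1.1,0,-0.26],[-1,7.13,1.1,0,-0.26],[-1,7.13,1.1,0,-0.26]]
  ]
}}

```text
t: 17.65
tcp_pos: [612.2, 210.9, 266.8]
ee_rot: [-2.019, -2.407, 0.001]
ft_force: [-0.2, 0.8, 1.1]
width: 0.999
```

```bash
python3 - <<'E'
from h import *
go(611.3,212.8,124,10)
p=bot.camera('wrist'); save(p,'w14.png')
go(611.3,212.8,124,10)
W=cloud(p,True).reshape(-1,3); W=W[~np.isnan(W[:,0])]
def near(c,r,z0,z1):
    m=(np.hypot(W[:,0]-c[0],W[:,1]-c[1])<r)&(W[:,2]>z0)&(W[:,2]<z1); return W[m]
for nm,c,r,z0,z1 in(('stand',(610,213),60,64,75),('grip',(610,213),40,155,172)):
    q=near(c,r,z0,z1)
    if len(q)>20: print(nm,len(q),cv2.minAreaRect(q[:,:2].astype(np.float32)),np.median(q[:,2]))
E
```

```text
t 17.65 tcp [612.2 210.9 266.8] yd 10.03 tilt [-5.e-04 -5.e-04 -1.e+00] w 0.999 F [-0.2  0.8  1.1]
  shift [ 0.052 -0.011  3.57 ] turn 0.001 rows>= 2.9
t 17.7 tcp [612.3 211.1 267. ] yd 10.04 tilt [-1.e-04 -3.e-04 -1.e+00] w 0.997 F [-0.2 -0.2  0.6]
  shift [ 0.046 -0.016  3.575] turn 0.001 rows>= 2.9
stand 3335 ((612.3572998046875, 212.49530029296875), (71.11050415039062, 70.74744415283203), 77.57879638671875) 71.03641712658401
grip 1232 ((612.0321044921875, 213.16244506835938), (24.133438110351562, 23.34625816345215), 10.288374900817871) 165.90843480187374
```

View pics/w14.png

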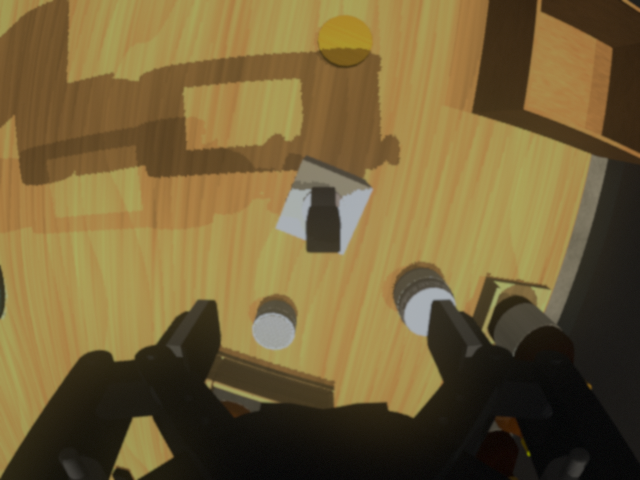

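Emit:
{"fn": "servo_tool", "kwargs": {
  "plan": [
    [[-1,0.05,0,1.1,0],[-1,0.05,0,2.2,0],[-1,0.05,0,3.1,0],[-1,0.05,0,3.52,0],[-1,0.05,0,3.52,0],[-1,0.05,0,3.52,0],[1,0.05,0,3.52,0],[1,0.05,0,3.52,0],[1,0.05,0,3.52,0],[1,0.05,0,3.52,0],[1,0.05,0,3.52,0],[1,0.05,0,3.52,0]]
  ],
  "grip_force": 60
}}

```text
t: 18.9
tcp_pos: [612.3, 214.6, 126.8]
ee_rot: [2.016, 2.409, 0.001]
ft_force: [-0.3, 0.0, 5.4]
width: 0.274
```

Emit:
{"fn": "servo_tool", "kwargs": {
  "plan": [
    [[1,0,0,0,0],[1,0,0,0,0]]
  ]
}}

```text
t: 19.1
tcp_pos: [612.3, 214.6, 126.8]
ee_rot: [2.016, 2.409, 0.001]
ft_force: [-0.9, -0.0, 5.3]
width: 0.275
```

```bash
python3 - <<'E'
from h import *
p=bot.camera('side'); save(p,'s15.png',(210,100,390,260),4)
go(611.8,213,126,10)
E
```

```text
t 19.15 tcp [612.3 214.7 126.7] yd 10.15 tilt [ 8.e-04  1.e-04 -1.e+00] w 0.278 F [-1.2 -0.3  5.5]
  shift [-0.039 -0.019  0.018] turn 0.003 rows>= 0.0
```

View pics/s15.png

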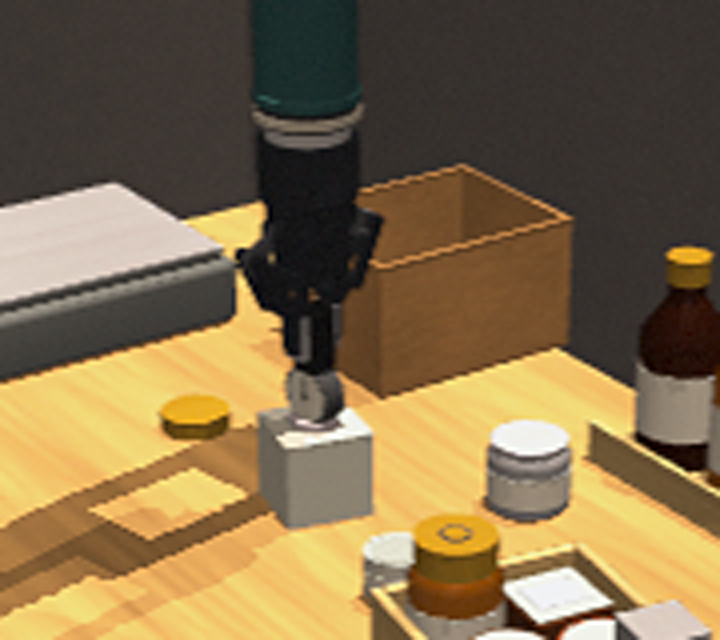

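Emit:
{"fn": "servo_tool", "kwargs": {
  "plan": [
    [[1,0,0,-0.2,0],[1,0,0,-0.6,0],[1,0,0,-1.1,0],[1,0,0,-1.7,0],[1,0,0,-2.4,0],[1,0,0,-3,0],[1,0,0,-3.2,0],[1,0,0,-3.2,0],[1,0,0,-3.2,0]]
  ]
}}

```text
t: 20.05
tcp_pos: [611.1, 214.3, 252.7]
ee_rot: [-2.016, -2.408, 0.003]
ft_force: [0.3, -0.1, -3.0]
width: 0.274
```

```bash
python3 - <<'E'
from h import *
p=bot.camera('side'); save(p,'s16.png',(210,60,390,240),4)
for i in range(2):
    p=bot.camera('top'); s,t,_=cur(); m=bot.place_of(p,'gauge_tip'); print(t.round(1),[(r['confidence'],r['centre']) for r in m[:2]])
go(544,-68.3,250,10)
E
```

```text
[610.9 214.2 252.2] []
[611.2 214.3 252.5] []
t 20.3 tcp [611.4 214.4 252.8] yd 10.14 tilt [-2.2e-03 -6.0e-04 -1.0e+00] w 0.271 F [-0.2  0.3 -2.6]
  shift [-6.659 -2.902  0.077] turn 0.003 rows>= 5.8
```

View pics/s16.png

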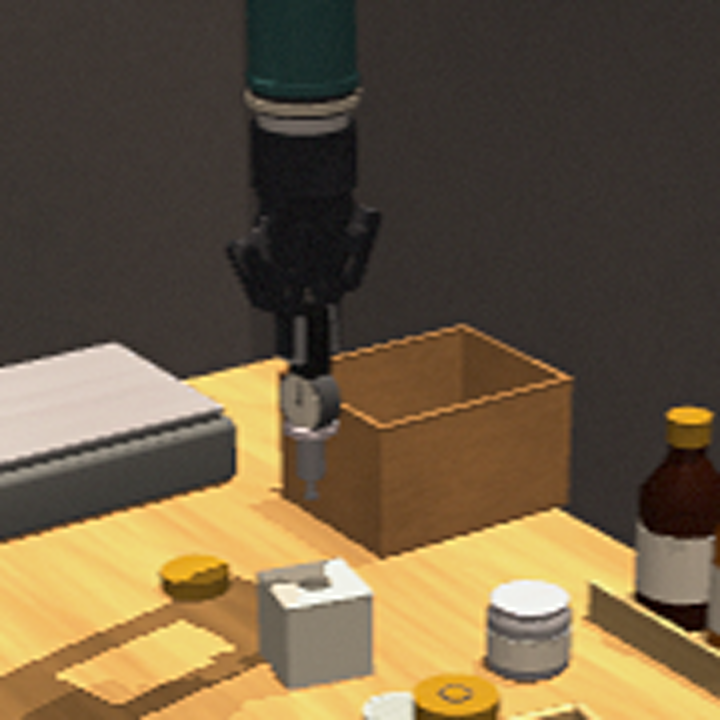

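Emit:
{"fn": "servo_tool", "kwargs": {
  "plan": [
    [[1,-0.6,-0.25,0,0],[1,-1.6,-0.7,0,0],[1,-6.63,-2.9,0,0],[1,-6.63,-2.9,0,0],[1,-6.63,-2.9,0,0],[1,-6.63,-2.9,0,0],[1,-6.63,-2.9,0,0],[1,-6.63,-2.9,0,0],[1,-6.63,-2.9,0,0],[1,-6.63,-2.9,0,0],[1,-6.63,-2.9,0,0],[1,-6.63,-2.9,0,0]]
  ]
}}

```text
t: 21.5
tcp_pos: [544.7, -65.9, 254.0]
ee_rot: [-2.014, -2.411, 0.0]
ft_force: [-0.1, 0.1, -2.0]
width: 0.272
```

```bash
python3 - <<'E'
from h import *
go(544,-67,250,10)
p=bot.camera('wrist'); save(p,'w17.png')
for n in('gauge_tip','jar_mark','gauge'):
    print(n,[(r['confidence'],r['centre']) for r in bot.place_of(p,n)[:2]])
p=bot.camera('side'); save(p,'s17.png',(290,160,390,260),6)
for n in('gauge_tip','jar_mark','gauge'):
    print(n,[(r['confidence'],r['centre']) for r in bot.place_of(p,n)[:2]])
p=bot.camera('top'); save(p,'t17.png',(300,180,440,320),4)
for n in('jar_mark','gauge'):
    print(n,[(r['confidence'],r['centre']) for r in bot.place_of(p,n)[:2]])
go(544,-67,250,10)
E
```

```text
t 21.5 tcp [544.7 -65.9 254. ] yd 10.24 tilt [-1.e-04  1.e-04 -1.e+00] w 0.272 F [-0.1  0.1 -2. ]
  shift [-0.024 -0.022  0.1  ] turn 0.004 rows>= 0.1
gauge_tip []
jar_mark []
gauge [(0.92, [319.0, 237.9])]
gauge_tip [(0.21, [347.7, 263.3])]
jar_mark [(0.71, [323.6, 233.0])]
gauge [(0.84, [325.5, 224.9])]
jar_mark [(0.76, [336.3, 257.2]), (0.52, [370.6, 247.5])]
gauge [(0.64, [339.9, 254.0])]
t 22.05 tcp [544.5 -67.  254.1] yd 10.14 tilt [-0.e+00 -1.e-04 -1.e+00] w 0.275 F [ 0.3  0.1 -1.4]
  shift [ 0.002 -0.012  0.103] turn 0.002 rows>= 0.1
```

View pics/w17.png

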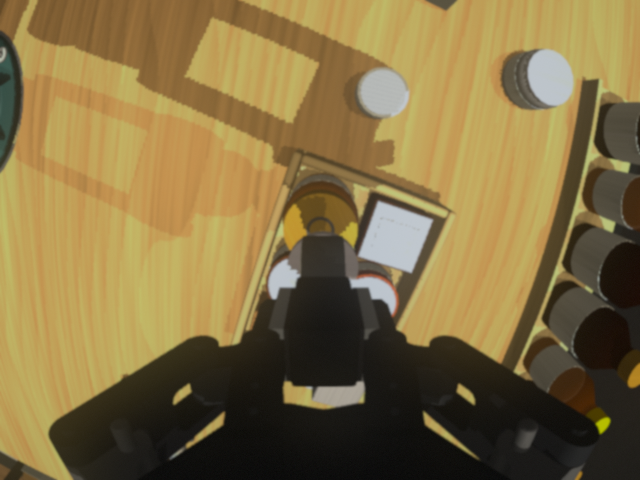

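View pics/s17.png

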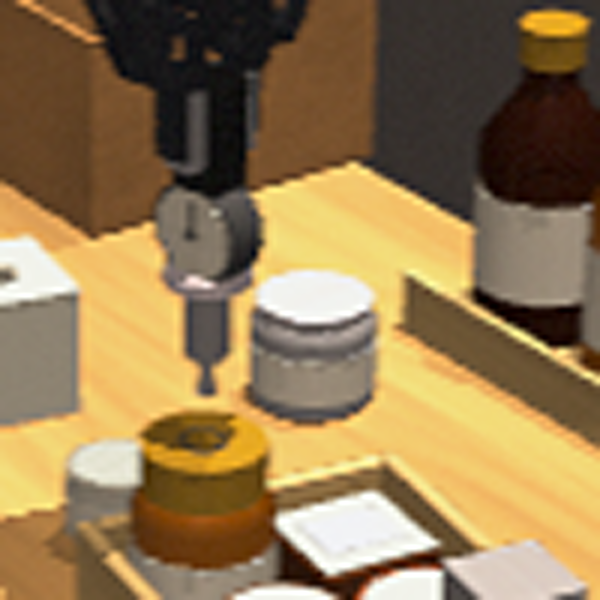

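View pics/t17.png

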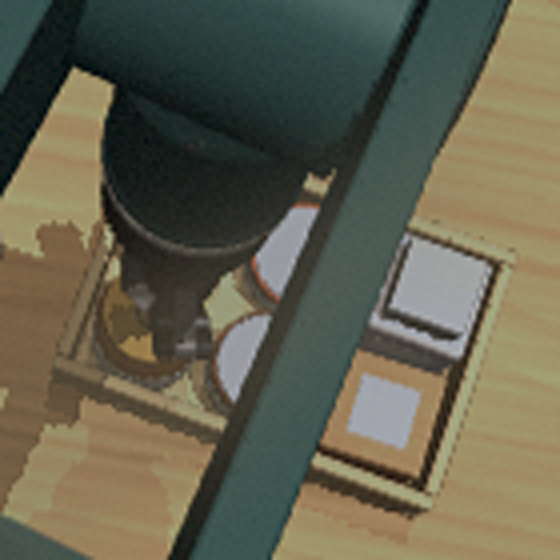

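```bash
python3 - <<'E'
from h import *
p=bot.camera('side')
M=atz(p,(323.6,233.0),119+1.4); T=atz(p,(324.2,225.0),142.4+1.4)
print(M,T,T-M)
print(proj(p,[544,-68.4,119]),proj(p,[544,-68.4,143]))
W=cloud(p); 
q=W.reshape(-1,3); q=q[~np.isnan(q[:,0])]; q=q[(np.hypot(q[:,0]-544,q[:,1]+68)<40)&(q[:,2]>117)&(q[:,2]<124)]
print(len(q),cv2.minEnclosingCircle(q[:,:2].astype(np.float32)))
# barrel/tip points
q=W.reshape(-1,3); q=q[~np.isnan(q[:,0])]; q=q[(np.hypot(q[:,0]-544,q[:,1]+68)<40)&(q[:,2]>130)&(q[:,2]<198)]
for z in range(130,198,6):
    a=q[(q[:,2]>=z)&(q[:,2]<z+6)]
    if len(a):print(z,len(a),a.mean(0).round(1),a[:,:2].min(0).round(1),a[:,:2].max(0).round(1))
E
```

```text
[543.94379653 -67.88678978 120.4       ] [545.74318797 -67.76926496 143.8       ] [ 1.79939144  0.11752483 23.4       ]
[323.72569621 233.53303228] [323.80159036 225.53491003]
185 ((542.2572631835938, -67.43563079833984), 33.33838653564453)
142 4 [543.3 -70.3 146.4] [537.8 -74.7] [548.8 -67.1]
148 7 [540.7 -70.6 150.8] [536.9 -74.5] [544.2 -67.8]
154 3 [542.1 -68.7 156.1] [540.9 -69.1] [544.  -68.1]
160 9 [539.2 -73.1 164.4] [535.1 -76.3] [545.2 -63.2]
166 13 [538.5 -73.7 169.3] [532.3 -81.6] [548.9 -63.3]
172 17 [537.2 -75.  175.4] [532.9 -83.8] [544.1 -62.9]
178 14 [539.7 -75.9 180.5] [534.2 -85.6] [548.7 -63.4]
184 18 [538.7 -74.5 186.5] [531.1 -81.5] [549.  -64.7]
190 12 [537.8 -75.4 192.1] [529.9 -82.9] [546.7 -68.1]
196 2 [539.5 -79.2 197.2] [533.7 -84.4] [545.2 -74. ]
```

Emit:
{"fn": "servo_tool", "kwargs": {
  "plan": [
    [[1,0,-0.03,0.2,0],[1,0,-0.03,0.35,0],[1,0,-0.03,0.45,0],[1,0,-0.03,0.45,0],[1,0,-0.03,0.45,0],[1,0,-0.03,0.45,0]]
  ]
}}

```text
t: 22.7
tcp_pos: [543.5, -67.2, 236.3]
ee_rot: [2.016, 2.409, 0.0]
ft_force: [0.6, -0.1, -2.0]
width: 0.275
```

```bash
python3 - <<'E'
from h import *
for i in range(3):
    p=bot.camera('side'); go(543.6,-66.9,223.5,10)
save(p,'s18.png',(300,200,350,250),12)
for n in('gauge_tip','jar_mark'):
    print(n,[(r['confidence'],r['centre']) for r in bot.place_of(p,n)[:2]])
E
```

```text
t 22.75 tcp [543.5 -67.2 236.4] yd 10.14 tilt [ 5.e-04 -2.e-04 -1.e+00] w 0.274 F [ 0.7  0.8 -1.6]
  shift [0.008 0.003 0.322] turn 0.002 rows>= 0.3
t 22.8 tcp [543.5 -67.2 236.4] yd 10.14 tilt [ 5.e-04 -2.e-04 -1.e+00] w 0.273 F [-0.2  0.4 -1.8]
  shift [0.008 0.003 0.322] turn 0.002 rows>= 0.3
t 22.85 tcp [543.5 -67.2 236.4] yd 10.14 tilt [ 4.e-04 -2.e-04 -1.e+00] w 0.277 F [ 0.   0.2 -2.3]
  shift [0.008 0.004 0.321] turn 0.002 rows>= 0.3
gauge_tip [(0.63, [285.7, 223.2]), (0.33, [322.2, 269.8])]
jar_mark [(0.83, [323.5, 228.1]), (0.73, [322.7, 269.7])]
```

View pics/s18.png

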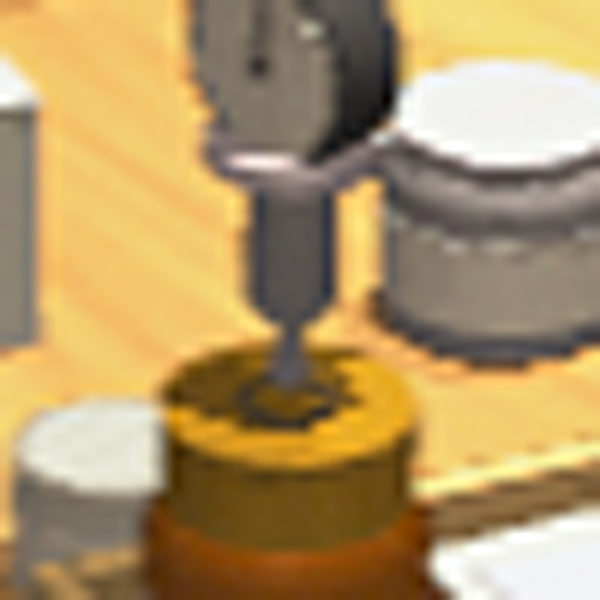

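Emit:
{"fn": "servo_tool", "kwargs": {
  "plan": [
    [[1,0,0,0.06,0],[1,0,0,0.12,0],[1,0,0,0.18,0],[1,0,0,0.23,0],[1,0,0,0.23,0],[1,0,0,0.23,0]]
  ]
}}

```text
t: 23.55
tcp_pos: [543.3, -67.2, 227.0]
ee_rot: [-2.016, -2.409, 0.0]
ft_force: [-0.7, 0.4, 0.2]
width: 0.276
```

```bash
python3 - <<'E'
from h import *
f=[];z=[]
for i in range(8):
    p=bot.camera('side'); s=bot.read_state(); f.append(s['ft_force'][2]); z.append(s['tcp_pos'][2])
print(np.mean(f),np.std(f),z)
go(543.6,-66.9,223.7,10)
save(p,'s19.png',(300,200,350,250),12)
E
```

```text
0.4630227842505507 0.42454983357922393 [np.float64(227.0646474121692), np.float64(227.04366903039022), np.float64(227.03689385787303), np.float64(227.03961524107564), np.float64(227.01950395513674), np.float64(227.00735048173243), np.float64(226.9617579173755), np.float64(226.9644334535813)]
t 23.95 tcp [543.3 -67.2 227. ] yd 10.14 tilt [-0.e+00 -1.e-04 -1.e+00] w 0.28 F [-0.1 -0.1  0.1]
  shift [0.006 0.009 0.082] turn 0.002 rows>= 0.1
```

View pics/s19.png

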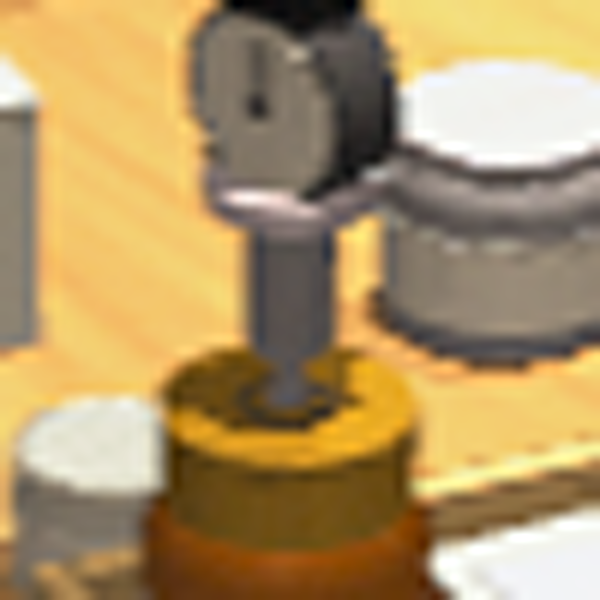

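Emit:
{"fn": "servo_tool", "kwargs": {
  "plan": [
    [[1,0,0,0.04,0],[1,0,0,0.075,0],[1,0,0,0.075,0],[1,0,0,0.075,0]]
  ]
}}

```text
t: 24.35
tcp_pos: [543.3, -67.2, 223.9]
ee_rot: [2.016, 2.409, -0.0]
ft_force: [-1.4, 0.0, 1.8]
width: 0.275
```

```bash
python3 - <<'E'
from h import *
f=[];z=[]
for i in range(10):
    p=bot.camera(['side','top'][i%2] if i<9 else 'side'); s=bot.read_state(); f.append(s['ft_force']); z.append(s['tcp_pos'][2])
print(np.mean(f,0),np.std(f,0),np.round(z,2))
go(543.6,-66.9,223.7,10)
save(p,'s20.png',(300,200,350,250),12);save(p,'s20b.png')
p=bot.camera('wrist'); save(p,'w20.png')
E
```

```text
[-0.97380498  0.03410142  1.39048094] [0.47661559 0.7119852  0.4221933 ] [223.97 223.97 223.96 223.94 223.98 223.98 223.95 223.91 223.94 223.93]
t 24.85 tcp [543.3 -67.2 223.9] yd 10.14 tilt [-0.e+00 -1.e-04 -1.e+00] w 0.274 F [-0.4  0.6  1.3]
  shift [0.006 0.009 0.006] turn 0.002 rows>= 0.0
```

View pics/s20.png

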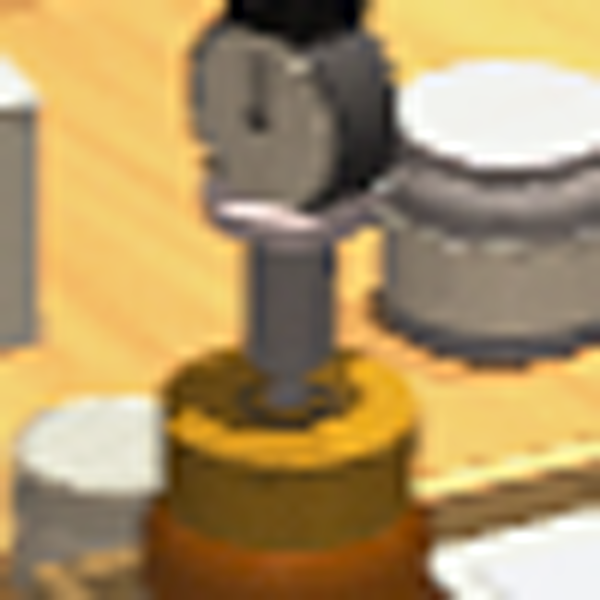

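View pics/s20b.png

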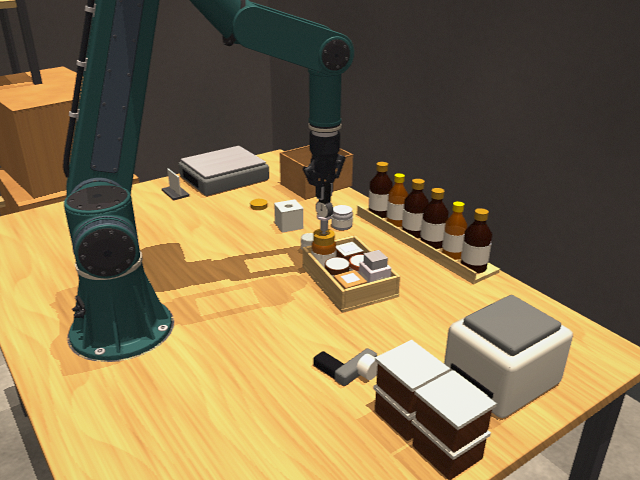

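View pics/w20.png

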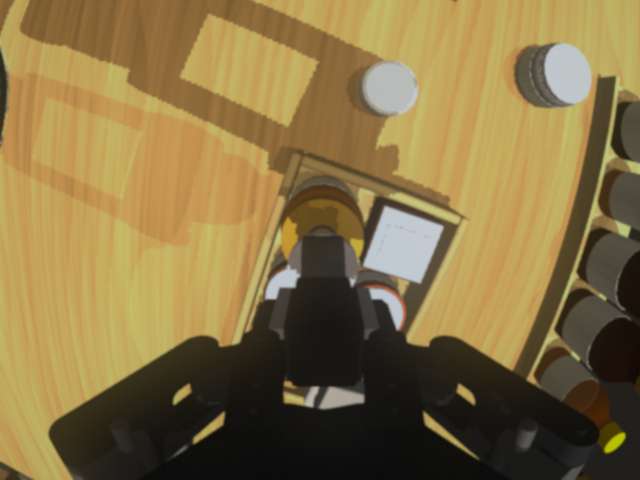

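```bash
python3 -c "
from workcell import bot
print(bot.hand_in()); s=bot.read_state(); print(s['t'],s['tcp_pos'],s['ft_force'],s['width'])"
```

```text
the job is handed in; nothing more can be done
None
the job is handed in; nothing more can be done
```

The job is handed in at about 25 s of the 72 s allowed; no verdict came back. The tin and the jar stand upright in the crate's two empty places, released. The robot is still holding the gauge upright, pressed on the jar's lid.

**Placing:** The tin is in the right-hand place and the jar in the left-hand one. The side and wrist pictures after release show both upright, and I saw no sign that anything else had moved. Setting the jar down reached about 17 N, the highest wrist reading I saw.

**Press depth:** The two checks differ slightly. Tool height puts the plunger about 6.7 mm in. The 3.4 N rise in force, with about ±0.4 N of noise, suggests about 8 mm. Both are near the 7 mm half-way point and well short of the 14 mm stop.

**Position on the lid:** The last side picture shows the plunger inside the ring, centred left to right. Front to back I could only check it to about 2 mm, because the gauge's dial hid the spot from the wrist camera. The trained networks gave no usable reading of the gauge tip, so I judged this from the pictures and the geometry.

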